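Release the airing catch of the blue finds locker and open it

TASK

Two small drying lockers stand ajar, each held by a safety catch behind its door. Reach down through the door gap of the blue locker, push its orange catch pad down and, keeping it down, swing the door wide open, to 65 degrees or more, then let go and leave it standing open. Leave the yellow locker's door as it is and the amber jar standing where it is.

Things in the scene. Friction and masses are not known exactly. Their poses are not given: they have to be found in the camera images.
- blue_locker: Bench locker with blue roof and door, 220 mm wide, 180 deep, 200 high, fixed on the table. Origin: middle of its underside; x axis points from its front to its back, y axis along the front towards the hinge end. Its open front looks roughly towards the robot; the roof ends in the front's plane, 90 mm from the origin.
- blue_door (a joint): Blue door, 218 mm wide, 12 thick, top edge 198 mm above the table, on a vertical hinge at the left (+y) end of the front. Value: opening angle in rad, 0 closed, growing as its free edge swings towards the robot (clockwise from above about the hinge), stop at 1.8. Starts at 0.33 to 0.40, held by the catch below 0.42. Stiff hinge: it stays where it is left; about 1 N moves it.
- blue_catch (a joint): The blue door's safety catch, carried behind the door: an orange pad on a steel bar whose end tooth hooks behind the lip under the roof's front edge. Value: metres pressed straight down, 0 up, stop at 0.018. A spring lifts it (about 1 N up, 5 N fully down). From 0.011 down the tooth clears the lip; keep it down until the door is past 0.65 rad.
- blue_pad (a point): Middle of the orange pad's top, seen from above in the gap. 140 mm along the door from the hinge, 23 mm behind its inner face, 176 mm above the table when up; moves with door and catch. Pad: 44 mm along the door, 42 mm across. Starting gap here, square to the door from inner face to roof: 48 to 59 mm. A finger on the pad moving in an arc about the hinge pulls the door by its inner face.
- blue_hinge (a point): Point on the blue door's vertical hinge axis, in the plane of the door's inner face, 200 mm above the table.
- yellow_edge (a point): Top corner of the free edge of the other locker's door (yellow door and roof, otherwise the same locker with the same catch, also ajar; 200 mm above the table). To be left as it is.
- jar_mid (a point): Middle (50 mm up) of the larger amber glass jar with a white lid, 66 mm across and 100 mm high, standing to the robot's right. To be left standing.

How it is judged (in metres and radians):
On the way, in this order (a step that is already met when the one before it is completed fails the run):
1. the blue locker's catch is pressed down with the door still at its airing gap (value of joint blue_catch above 0.0095 m and value of joint blue_door below 0.46 rad), for 0.05 s.
2. with the catch held down the door is pulled past it (value of joint blue_catch above 0.007 m and value of joint blue_door above 0.5 rad).
At the end, for the whole second after the job is handed in: The blue door stands still, open by at least 1.05 rad (60 degrees), its catch let up again (less than 4 mm down); the yellow door's edge within 20 mm of where it began and the jar within 30 mm (value of joint blue_door above 1.05 rad and value of joint blue_catch below 0.004 m and velocity of joint blue_door between -0.05 and 0.05 rad/s and distance of yellow_edge from where it was at the start of the episode below 0.02 m and distance of jar_mid from where it was at the start of the episode below 0.03 m); the robot touches nothing.
It fails at once if the yellow locker's door was moved (its edge by more than 30 mm) (distance of yellow_edge from where it was at the start of the episode above 0.03 m).
It fails at once if the amber jar was knocked over (angle between jar_mid's own z axis and vertical above 0.5 rad).
It also fails if it takes over 37 s, if anything falls off the work surface, if the arm or the gripper's body presses on something with over 40 N, if the wrist force passes 120 N, or if a joint passes its speed limit or range.

ROBOT

A 6-joint arm with a two-finger parallel gripper is mounted at the origin on the work surface. World frame = base frame: x ahead of the robot, y to its left, z up, the work surface at z = 0. Lengths are in mm, angles in degrees, forces in N, time in s.
With the tool pointing down it reaches from about 325 to 900 mm from the base axis. Payload 3.5 kg.
Tool frame: the origin (TCP) lies midway between the tips of the shut fingers; the grasp point (between the pads) lies 19 mm behind it (ctrl.grip_point_offset is the distance from the TCP to the grasp point, in mm); z points along the fingers, y is the line along which they close (so a half turn about z gives the same grasp; the last joint's range is limited). The gripper opens to 85 mm and grips with 20 to 120 N. Pads are 22 mm wide; open, the fingers measure 114 mm over their backs; the gripper's body (76 mm by 85 mm) begins 54 mm behind the grasp point. The pads swing forward as they close: fully open they stand 13 mm farther back than shut.
Start: joints at [-76.513, 15.837, -1.513, 72.651, 0, 84.076], TCP at [207.71, -589.473, 231.313] pointing down, gripper open.
Joint ranges: [-178.77, 178.77], [-48.84, 107.48], [-61.69, 71.31], [-111.58, 123.2], [-90, 87.43], [-180, 180]. Speed limits (degrees/s): [147.25, 147.25, 180, 180, 180, 180].

INTERFACE

Orientations are given as a 3x3 rotation matrix whose columns are the frame's x, y, z axes.
In Python, from cell import monitor, eyes, ticket, ctrl gives the robot as it stands.
- The arm moves only by the shell command python3 -m jog 'ROWS' [OPENING] [FORCE]. ROWS is JSON, a list of rows, each an object with "xyz": the shift along the world's x, y, z in cm, a list of three; "twist": the turn, a rotation vector about the world's x, y, z in degrees, a list of three. In form: [{"xyz": [x, y, z], "twist": [rx, ry, rz]}, ...]. A call has exactly 10 rows; each row shifts and turns the commanded pose from where the row before left it; what a row does not reach is not made up. A row lasts 1/12 s, in which the tool goes at most 41.7 mm and 7.16 degrees, less where a joint would pass 70% of its speed; a pose out of reach is approached as far as the arm can. A call with a gripper value outside its range is refused whole. OPENING is the finger opening in cm, from 0 to 8.54, set as the call begins (- or left out, the last holds). The fingers move at their own pace and stop on an object; FORCE is the grip in N (left out, the last holds). Time passes only in rows, so rows that do not move let the fingers close, or fill a call up. It gives the time, the measured TCP pose, the force, the opening and the grip force at its end, in the units of the state.
- monitor.sense(): the state, without advancing time (a new reading comes with each control period).
- eyes.capture(name): name is "scene" or "top"; returns a dict with "pixels" (400x640x3 uint8, red, green, blue), "fx", "fy", "cx", "cy" (pixels), "world_from_camera" (4x4, takes a point from camera to world coordinates). Camera axes: x right, y down, z forward; pixel columns grow to the right and rows downward; lengths in mm; the calibration is good to about 2 mm. A picture is of the moment at which its call begins. There is no depth.
- ticket.job_done(): hands the job in; it is judged then, once.
The state is a dict: "time": time; "joints": joint angles; "joint_vel": joint speeds; "joint_efforts": joint torques, N m; "tool_pos": TCP position; "eef_rot": TCP orientation; "contact_force": force on the tool from outside, world axes, zero at the start; "ft_torque": the same for the moment, N m; "width": finger opening in mm; "grip_force": force on a finger pad.
Only numpy, scipy, OpenCV 4.12 (cv2) and the standard library are available. Lean on these libraries where they do the work, as an engineer would, in place of code of your own. Each camera call takes 0.05 s, during which the arm holds its last target. There are 200 camera calls.

## Working session

There is one attempt and no reset: what is moved stays moved. The work goes in short steps, Python scripts to look and compute and a shell command to move; the robot and the scene stay as the last step left them, time stands still between calls to the robot, and variables do not carry over. Pictures are saved under pics/ and viewed, at most 10 in all, crops included, and the job is handed in when it is done.

```bash
ls; mkdir -p pics
python3 - <<'E'
from cell import monitor, eyes
import cv2,numpy as np
for n in("top","scene"):
    c=eyes.capture(n); cv2.imwrite(f"pics/{n}0.png",c["pixels"][:,:,::-1])
    print(n,c["fx"],c["cx"],c["cy"],np.round(c["world_from_camera"],3).tolist())
s=monitor.sense();print(s["time"],s["tool_pos"],s["eef_rot"],s["width"],s["contact_force"])
E
```

```text
pics
top 386.6831814222172 312.5073985732948 203.17503698942605 [[-0.074, -0.973, 0.219, 374.694], [-0.997, 0.072, -0.017, -55.147], [0.001, -0.219, -0.976, 1153.583], [0.0, 0.0, 0.0, 1.0]]
scene 423.8201041211899 320.0531656636143 201.45263126786458 [[-1.0, -0.029, 0.001, 601.918], [-0.028, 0.948, -0.317, 254.51], [0.008, -0.317, -0.948, 1091.94], [0.0, 0.0, 0.0, 1.0]]
0.1 [ 207.54714946 -588.77880533  230.25925056] [[ 9.43155364e-01  3.32351830e-01 -4.70617967e-04]
 [ 3.32352090e-01 -9.43153271e-01  1.99910322e-03]
 [ 2.20540739e-04 -2.04187579e-03 -9.99997891e-01]] 85.40831041768386 [-0.69903471 -0.65816161 -0.45910223]
```

View pics/top0.png

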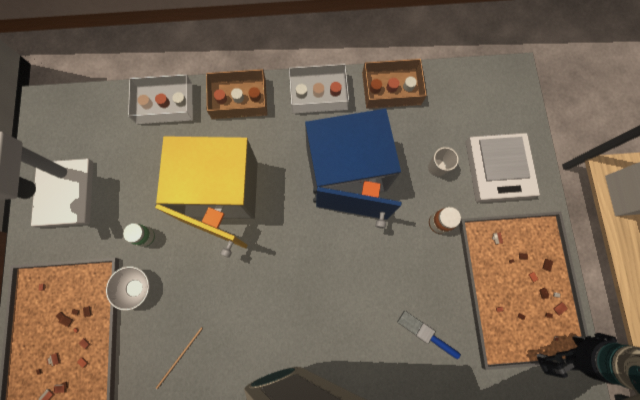

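View pics/scene0.png

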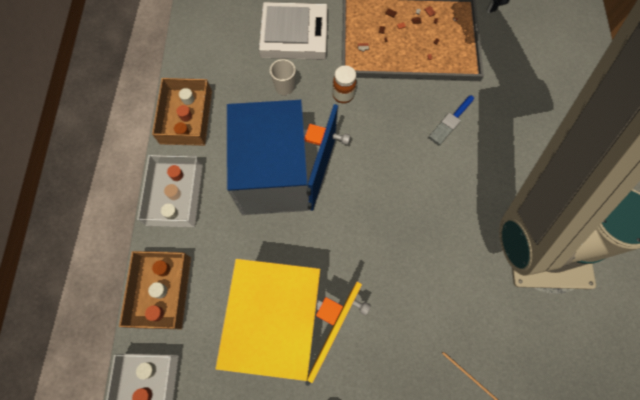

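The top view shows the blue roof with corners near (306,122), (388,111), (399,172), (315,187). Its door runs from (317,195) to (400,208), the blue pad is at (371,188), and the amber jar is at (447,219). The scene view shows the blue pad at (315,134), with the roof spanning (228..305, 103..188).

```bash
cat > h.py <<'E'
import numpy as np, cv2
def ray(c,u,v,z):
    M=np.array(c["world_from_camera"]); d=M[:3,:3]@[(u-c["cx"])/c["fx"],(v-c["cy"])/c["fy"],1]
    o=M[:3,3]; return (o+d*(z-o[2])/d[2])[:2]
def blob(c,lo,hi,box):
    h=cv2.cvtColor(c["pixels"],cv2.COLOR_RGB2HSV); m=cv2.inRange(h,lo,hi)
    k=np.zeros_like(m);x0,y0,x1,y1=box;k[y0:y1,x0:x1]=m[y0:y1,x0:x1]
    cs,_=cv2.findContours(k,cv2.RETR_EXTERNAL,cv2.CHAIN_APPROX_NONE)
    return max(cs,key=cv2.contourArea)
E
python3 - <<'E'
from h import *
from cell import eyes
B={"top":((355,175,390,205),(295,100,410,225)),"scene":((300,118,335,152),(215,95,350,215))}
for n in B:
    c=eyes.capture(n)
    p=blob(c,(3,150,120),(20,255,255),B[n][0]); r=cv2.minAreaRect(p); print(n,"pad",r)
    m=cv2.moments(p); print(" centroid z176",ray(c,m["m10"]/m["m00"],m["m01"]/m["m00"],176).round(1))
    print(" corners",[ray(c,*q,176).round(0).tolist() for q in cv2.boxPoints(r)])
    q=blob(c,(100,140,60),(125,255,255),B[n][1]); a=cv2.approxPolyDP(q,3,True)[:,0]
    print(" blue",[(t.tolist(),ray(c,*map(float,t),200).round(0).tolist()) for t in a])
    x0,y0,x1,y1=B[n][1]
    cv2.imwrite(f"pics/{n}c.png",cv2.resize(c["pixels"][y0:y1+10,x0:x1+10,::-1],None,fx=4.5,fy=4.5,interpolation=2))
E
python3 -c "
import cv2
a=cv2.imread('pics/topc.png');b=cv2.imread('pics/scenec.png')
print(a.shape,b.shape)
c=cv2.hconcat([cv2.copyMakeBorder(a,0,max(0,b.shape[0]-a.shape[0]),0,0,0),cv2.copyMakeBorder(b,0,max(0,a.shape[0]-b.shape[0]),0,0,0)]);cv2.imwrite('pics/both.png',cv2.resize(c,(800,int(c.shape[0]*800/c.shape[1]))))"
```

```text
top pad ((370.7640075683594, 188.54800415039062), (17.083560943603516, 13.86362361907959), 10.30484676361084)
 centroid z176 [ 621.7 -226.5]
 corners [[609.0, -200.0], [646.0, -210.0], [634.0, -253.0], [598.0, -243.0]]
 blue [([384, 110], [829.0, -281.0]), ([307, 123], [807.0, -73.0]), ([318, 190], [622.0, -88.0]), ([399, 204], [570.0, -289.0]), ([318, 187], [630.0, -89.0]), ([399, 170], [660.0, -300.0])]
scene pad ((314.1513977050781, 133.99542236328125), (17.145090103149414, 18.486047744750977), 16.699243545532227)
 centroid z176 [ 622.1 -222.9]
 corners [[648.0, -205.0], [637.0, -253.0], [597.0, -241.0], [608.0, -193.0]]
 blue [([336, 105], [572.0, -289.0]), ([307, 184], [634.0, -84.0]), ([300, 101], [659.0, -297.0]), ([228, 105], [831.0, -281.0]), ([228, 188], [810.0, -69.0]), ([297, 184], [656.0, -84.0]), ([310, 187], [627.0, -77.0])]
(608, 562, 3) (585, 652, 3)
```

View pics/both.png

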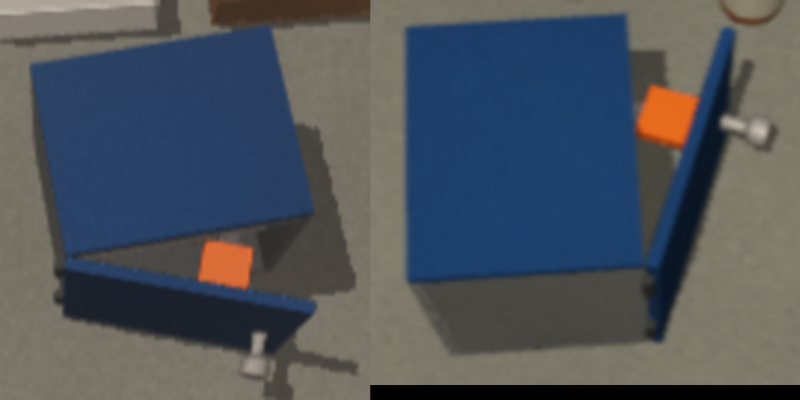

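The crop confirms it: the pad is clear in the gap and both views agree. Pad ≈ (622,-227), hinge ≈ (637,-86), and the door heading of -105° gives an opening of 21°. I'll shut the fingers and move above the point (618,-226), with tool y along the door.

```bash
python3 -m jog '[{"xyz":[1.37,1.21,0.5],"twist":[0,0,4.85]},{"xyz":[1.37,1.21,0.5],"twist":[0,0,4.85]},{"xyz":[1.37,1.21,0.5],"twist":[0,0,4.85]},{"xyz":[1.37,1.21,0.5],"twist":[0,0,4.85]},{"xyz":[1.37,1.21,0.5],"twist":[0,0,4.85]},{"xyz":[1.37,1.21,0.5],"twist":[0,0,4.85]},{"xyz":[1.37,1.21,0.5],"twist":[0,0,4.85]},{"xyz":[1.37,1.21,0.5],"twist":[0,0,4.85]},{"xyz":[1.37,1.21,0.5],"twist":[0,0,4.85]},{"xyz":[1.37,1.21,0.5],"twist":[0,0,4.85]}]' 0 20
python3 -m jog '[{"xyz":[1.37,1.21,0],"twist":[0,0,4.85]},{"xyz":[1.37,1.21,0],"twist":[0,0,4.85]},{"xyz":[1.37,1.21,0],"twist":[0,0,4.85]},{"xyz":[1.37,1.21,0],"twist":[0,0,4.85]},{"xyz":[1.37,1.21,0],"twist":[0,0,4.85]},{"xyz":[1.37,1.21,0],"twist":[0,0,4.85]},{"xyz":[1.37,1.21,0],"twist":[0,0,4.85]},{"xyz":[1.37,1.21,0],"twist":[0,0,4.85]},{"xyz":[1.37,1.21,0],"twist":[0,0,4.85]},{"xyz":[1.37,1.21,0],"twist":[0,0,4.85]}]'
python3 -m jog '[{"xyz":[1.37,1.21,0],"twist":[0,0,4.85]},{"xyz":[1.37,1.21,0],"twist":[0,0,4.85]},{"xyz":[1.37,1.21,0],"twist":[0,0,4.85]},{"xyz":[1.37,1.21,0],"twist":[0,0,4.85]},{"xyz":[1.37,1.21,0],"twist":[0,0,4.85]},{"xyz":[1.37,1.21,0],"twist":[0,0,4.85]},{"xyz":[1.37,1.21,0],"twist":[0,0,4.85]},{"xyz":[1.37,1.21,0],"twist":[0,0,4.85]},{"xyz":[1.37,1.21,0],"twist":[0,0,4.85]},{"xyz":[1.37,1.21,0],"twist":[0,0,4.85]}]'
python3 - <<'E'
from cell import monitor
s=monitor.sense();print(s["time"],s["tool_pos"],s["eef_rot"].round(3) if hasattr(s["eef_rot"],"round") else s["eef_rot"],s["contact_force"],s["joints"],s["width"])
E
```

```text
time: 1.03
tool_pos: [345.2, -467.7, 281.3]
eef_rot: [[0.372, 0.928, -0.0], [0.928, -0.372, 0.0], [0.0, -0.0, -1.0]]
contact_force: [0.2, -0.7, 0.0]
width: 0.1
grip_force: 0.0
time: 1.87
tool_pos: [482.2, -346.7, 281.0]
eef_rot: [[-0.449, 0.894, -0.0], [0.894, 0.449, 0.0], [0.0, -0.0, -1.0]]
contact_force: [0.6, 0.1, 0.2]
width: -0.1
grip_force: 0.0
time: 2.7
tool_pos: [619.2, -225.7, 280.9]
eef_rot: [[-0.967, 0.256, -0.001], [0.256, 0.967, 0.0], [0.001, 0.0, -1.0]]
contact_force: [0.9, 0.7, 0.7]
width: 0.1
grip_force: 0.0
2.7 [ 619.15315144 -225.70940644  280.91881709] [[-0.967  0.256 -0.001]
 [ 0.256  0.967  0.   ]
 [ 0.001  0.    -1.   ]] [0.92225805 0.73105995 0.74392373] [-2.56455695e+01  1.82631557e+01  7.66533218e+00  7.94423221e+01
 -6.27701135e-04 -1.07982179e+01] 0.060681267041773235
```

```bash
python3 -m jog '[{"xyz":[0,0,-1],"twist":[0,0,0]},{"xyz":[0,0,-1],"twist":[0,0,0]},{"xyz":[0,0,-1],"twist":[0,0,0]},{"xyz":[0,0,-1],"twist":[0,0,0]},{"xyz":[0,0,-1],"twist":[0,0,0]},{"xyz":[0,0,-1],"twist":[0,0,0]},{"xyz":[0,0,-1],"twist":[0,0,0]},{"xyz":[0,0,-0.5],"twist":[0,0,0]},{"xyz":[0,0,0],"twist":[0,0,0]},{"xyz":[0,0,0],"twist":[0,0,0]}]'
python3 - <<'E'
from h import *
from cell import eyes
o=[]
for n,b in(("top",(310,130,430,230)),("scene",(260,70,380,170))):
    c=eyes.capture(n);x0,y0,x1,y1=b
    o.append(cv2.resize(c["pixels"][y0:y1,x0:x1,::-1],(400,333),interpolation=2))
cv2.imwrite("pics/close.png",cv2.hconcat(o))
E
```

```text
time: 3.53
tool_pos: [618.5, -226.5, 206.0]
eef_rot: [[-0.965, 0.261, -0.001], [0.261, 0.965, 0.0], [0.001, 0.0, -1.0]]
contact_force: [0.2, 0.1, 0.0]
width: -0.0
grip_force: 0.0
```

View pics/close.png

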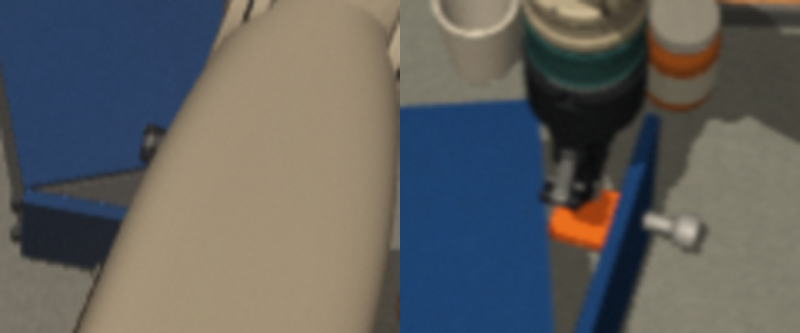

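The scene view shows the fingertips directly over the pad, between the roof edge at (548,200) and the door at (625,200) in the crop. The next step is a slow descent.

```bash
python3 -m jog '[{"xyz":[0,0,-0.3],"twist":[0,0,0]},{"xyz":[0,0,-0.3],"twist":[0,0,0]},{"xyz":[0,0,-0.3],"twist":[0,0,0]},{"xyz":[0,0,-0.3],"twist":[0,0,0]},{"xyz":[0,0,-0.3],"twist":[0,0,0]},{"xyz":[0,0,-0.3],"twist":[0,0,0]},{"xyz":[0,0,-0.3],"twist":[0,0,0]},{"xyz":[0,0,-0.3],"twist":[0,0,0]},{"xyz":[0,0,0],"twist":[0,0,0]},{"xyz":[0,0,0],"twist":[0,0,0]}]'
python3 -m jog '[{"xyz":[0,0,-0.3],"twist":[0,0,0]},{"xyz":[0,0,-0.3],"twist":[0,0,0]},{"xyz":[0,0,-0.3],"twist":[0,0,0]},{"xyz":[0,0,0],"twist":[0,0,0]},{"xyz":[0,0,0],"twist":[0,0,0]},{"xyz":[0,0,0],"twist":[0,0,0]},{"xyz":[0,0,0],"twist":[0,0,0]},{"xyz":[0,0,0],"twist":[0,0,0]},{"xyz":[0,0,0],"twist":[0,0,0]},{"xyz":[0,0,0],"twist":[0,0,0]}]'
python3 - <<'E'
from h import *
from cell import eyes
o=[]
for n,b in(("scene",(260,70,380,170)),):
    c=eyes.capture(n);x0,y0,x1,y1=b
    o.append(cv2.resize(c["pixels"][y0:y1,x0:x1,::-1],(600,500),interpolation=2))
cv2.imwrite("pics/close2.png",cv2.hconcat(o))
E
```

```text
time: 4.47
tool_pos: [618.5, -226.4, 182.0]
eef_rot: [[-0.966, 0.26, -0.001], [0.26, 0.966, 0.0], [0.001, 0.0, -1.0]]
contact_force: [0.0, 1.2, 0.1]
width: 0.2
grip_force: 0.0
time: 5.3
tool_pos: [618.8, -226.6, 173.5]
eef_rot: [[-0.966, 0.26, 0.0], [0.26, 0.966, -0.0], [-0.0, -0.0, -1.0]]
contact_force: [-0.4, -0.6, 2.0]
width: 0.3
grip_force: 0.9
```

View pics/close2.png

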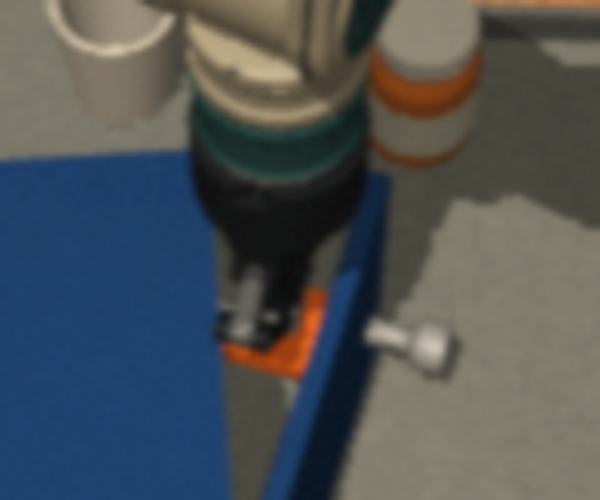

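Contact is at z=173.5 with about 2 N upward, so it is the pad, in the gap and clear of both faces. I'll press to about 161 and shift slightly towards the door.

```bash
python3 -m jog '[{"xyz":[-0.1,0.03,-0.2],"twist":[0,0,0]},{"xyz":[-0.1,0.03,-0.2],"twist":[0,0,0]},{"xyz":[-0.1,0.03,-0.2],"twist":[0,0,0]},{"xyz":[-0.1,0.03,-0.2],"twist":[0,0,0]},{"xyz":[0,0,-0.2],"twist":[0,0,0]},{"xyz":[0,0,-0.2],"twist":[0,0,0]},{"xyz":[0,0,0],"twist":[0,0,0]},{"xyz":[0,0,0],"twist":[0,0,0]},{"xyz":[0,0,0],"twist":[0,0,0]},{"xyz":[0,0,0],"twist":[0,0,0]}]'
python3 - <<'E'
from h import *
# arc about hinge: steps 10 deg, cumulative, in cm, from measured tool point
H=np.array([637,-86.]);p=np.array([614.6,-225.4])-H
prev=p
for a in range(10,71,10):
    t=-np.radians(a);q=np.array([[np.cos(t),-np.sin(t)],[np.sin(t),np.cos(t)]])@p
    print(a,((q-prev)/10).round(2),(q+H).round(0));prev=q
E
```

```text
time: 6.18
tool_pos: [614.6, -225.6, 161.5]
eef_rot: [[-0.965, 0.26, -0.0], [0.26, 0.965, -0.001], [0.0, -0.001, -1.0]]
contact_force: [-0.2, -2.9, 3.9]
width: 0.1
grip_force: 2.2
10 [-2.39  0.6 ] [ 591. -219.]
20 [-2.25  1.01] [ 568. -209.]
30 [-2.04  1.38] [ 548. -196.]
40 [-1.77  1.71] [ 530. -178.]
50 [-1.44  1.99] [ 516. -158.]
60 [-1.07  2.21] [ 505. -136.]
70 [-0.67  2.37] [ 498. -113.]
```

```bash
python3 -m jog '[{"xyz":[-0.24,0.06,-0.05],"twist":[0,0,-1]},{"xyz":[-0.24,0.06,-0.05],"twist":[0,0,-1]},{"xyz":[-0.24,0.06,0],"twist":[0,0,-1]},{"xyz":[-0.24,0.06,0],"twist":[0,0,-1]},{"xyz":[-0.24,0.06,0],"twist":[0,0,-1]},{"xyz":[-0.24,0.06,0],"twist":[0,0,-1]},{"xyz":[-0.24,0.06,0],"twist":[0,0,-1]},{"xyz":[-0.24,0.06,0],"twist":[0,0,-1]},{"xyz":[-0.24,0.06,0],"twist":[0,0,-1]},{"xyz":[-0.24,0.06,0],"twist":[0,0,-1]}]'
python3 - <<'E'
from h import *
from cell import eyes
c=eyes.capture("scene");x0,y0,x1,y1=(260,70,380,220)
cv2.imwrite("pics/close3.png",cv2.resize(c["pixels"][y0:y1,x0:x1,::-1],(480,600),interpolation=2))
E
```

```text
time: 7.02
tool_pos: [590.4, -219.0, 160.3]
eef_rot: [[-0.905, 0.426, -0.0], [0.426, 0.905, 0.0], [0.0, 0.0, -1.0]]
contact_force: [0.0, -3.1, 5.2]
width: 0.1
grip_force: 2.4
```

View pics/close3.png

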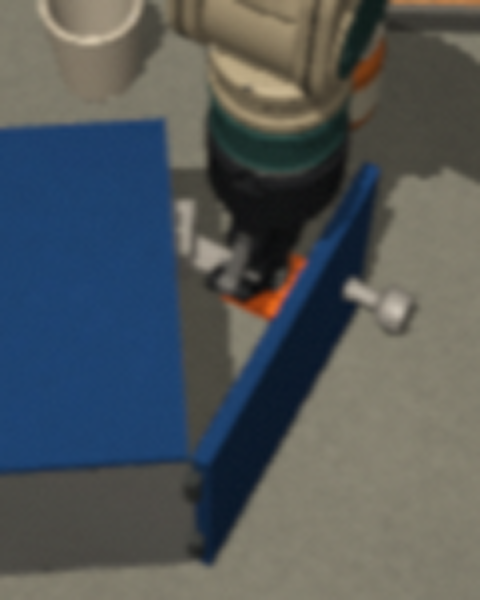

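The door has followed to about 30°, its tooth is clear of the lip, and the finger is still on the pad. I'll continue along the arc.

```bash
python3 -m jog '[{"xyz":[-0.23,0.09,0],"twist":[0,0,-1]},{"xyz":[-0.23,0.09,0],"twist":[0,0,-1]},{"xyz":[-0.23,0.1,0],"twist":[0,0,-1]},{"xyz":[-0.23,0.1,0],"twist":[0,0,-1]},{"xyz":[-0.23,0.1,0],"twist":[0,0,-1]},{"xyz":[-0.22,0.1,0],"twist":[0,0,-1]},{"xyz":[-0.22,0.1,0],"twist":[0,0,-1]},{"xyz":[-0.22,0.11,0],"twist":[0,0,-1]},{"xyz":[-0.22,0.11,0],"twist":[0,0,-1]},{"xyz":[-0.22,0.11,0],"twist":[0,0,-1]}]'
python3 -m jog '[{"xyz":[-0.21,0.13,0],"twist":[0,0,-1]},{"xyz":[-0.21,0.13,0],"twist":[0,0,-1]},{"xyz":[-0.21,0.13,0],"twist":[0,0,-1]},{"xyz":[-0.21,0.13,0],"twist":[0,0,-1]},{"xyz":[-0.2,0.14,0],"twist":[0,0,-1]},{"xyz":[-0.2,0.14,0],"twist":[0,0,-1]},{"xyz":[-0.2,0.14,0],"twist":[0,0,-1]},{"xyz":[-0.2,0.14,0],"twist":[0,0,-1]},{"xyz":[-0.2,0.15,0],"twist":[0,0,-1]},{"xyz":[-0.2,0.15,0],"twist":[0,0,-1]}]'
python3 -m jog '[{"xyz":[-0.18,0.16,0],"twist":[0,0,-1]},{"xyz":[-0.18,0.16,0],"twist":[0,0,-1]},{"xyz":[-0.18,0.17,0],"twist":[0,0,-1]},{"xyz":[-0.18,0.17,0],"twist":[0,0,-1]},{"xyz":[-0.18,0.17,0],"twist":[0,0,-1]},{"xyz":[-0.18,0.17,0],"twist":[0,0,-1]},{"xyz":[-0.17,0.17,0],"twist":[0,0,-1]},{"xyz":[-0.17,0.18,0],"twist":[0,0,-1]},{"xyz":[-0.17,0.18,0],"twist":[0,0,-1]},{"xyz":[-0.17,0.18,0],"twist":[0,0,-1]}]'
python3 -m jog '[{"xyz":[-0.15,0.19,0],"twist":[0,0,-1]},{"xyz":[-0.15,0.19,0],"twist":[0,0,-1]},{"xyz":[-0.15,0.2,0],"twist":[0,0,-1]},{"xyz":[-0.15,0.2,0],"twist":[0,0,-1]},{"xyz":[-0.15,0.2,0],"twist":[0,0,-1]},{"xyz":[-0.14,0.2,0],"twist":[0,0,-1]},{"xyz":[-0.14,0.2,0],"twist":[0,0,-1]},{"xyz":[-0.14,0.2,0],"twist":[0,0,-1]},{"xyz":[-0.14,0.21,0],"twist":[0,0,-1]},{"xyz":[-0.13,0.21,0],"twist":[0,0,-1]}]'
python3 - <<'E'
from h import *
from cell import eyes
c=eyes.capture("scene");x0,y0,x1,y1=(260,70,420,220)
cv2.imwrite("pics/close4.png",cv2.resize(c["pixels"][y0:y1,x0:x1,::-1],(640,600),interpolation=2))
E
```

```text
time: 7.9
tool_pos: [567.9, -208.9, 160.3]
eef_rot: [[-0.817, 0.576, -0.0], [0.576, 0.817, 0.0], [0.0, 0.0, -1.0]]
contact_force: [-1.1, -2.4, 4.5]
width: 0.1
grip_force: 2.3
time: 8.73
tool_pos: [547.5, -195.2, 160.3]
eef_rot: [[-0.705, 0.709, -0.0], [0.709, 0.705, 0.0], [0.0, -0.0, -1.0]]
contact_force: [-1.8, -2.8, 5.4]
width: -0.2
grip_force: 2.4
time: 9.57
tool_pos: [530.1, -177.9, 160.3]
eef_rot: [[-0.571, 0.821, 0.0], [0.821, 0.571, 0.0], [0.0, 0.0, -1.0]]
contact_force: [-1.3, -2.9, 4.0]
width: -0.2
grip_force: 2.3
time: 10.4
tool_pos: [515.6, -158.0, 160.3]
eef_rot: [[-0.42, 0.908, -0.0], [0.908, 0.42, 0.0], [0.0, -0.0, -1.0]]
contact_force: [-2.8, -2.2, 4.3]
width: -0.1
grip_force: 2.3
```

View pics/close4.png

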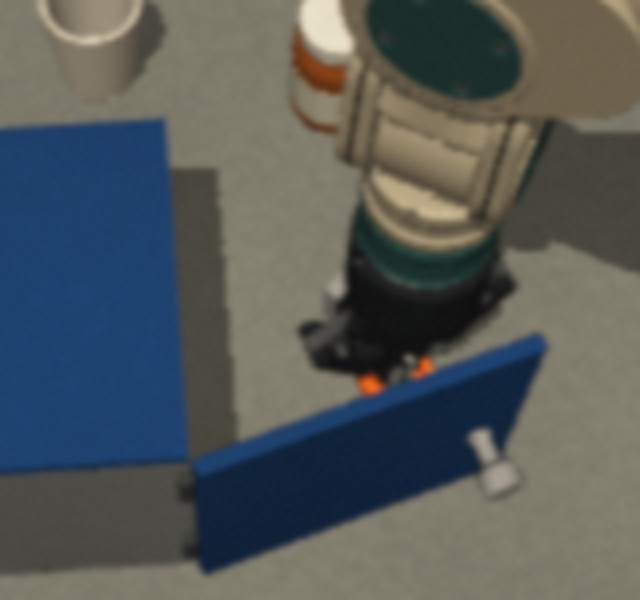

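The door is at about 70° in the picture. I'll go 8° further for margin, then lift straight off.

```bash
python3 -m jog '[{"xyz":[-0.12,0.21,0],"twist":[0,0,-1]},{"xyz":[-0.12,0.22,0],"twist":[0,0,-1]},{"xyz":[-0.11,0.22,0],"twist":[0,0,-1]},{"xyz":[-0.11,0.22,0],"twist":[0,0,-1]},{"xyz":[-0.11,0.22,0],"twist":[0,0,-1]},{"xyz":[-0.1,0.22,0],"twist":[0,0,-1]},{"xyz":[-0.1,0.22,0],"twist":[0,0,-1]},{"xyz":[-0.1,0.22,0],"twist":[0,0,-1]},{"xyz":[0,0,0],"twist":[0,0,0]},{"xyz":[0,0,0],"twist":[0,0,0]}]'
python3 -m jog '[{"xyz":[0,0,0.2],"twist":[0,0,0]},{"xyz":[0,0,0.4],"twist":[0,0,0]},{"xyz":[0,0,0.6],"twist":[0,0,0]},{"xyz":[0,0,0.8],"twist":[0,0,0]},{"xyz":[0,0,1],"twist":[0,0,0]},{"xyz":[0,0,1.5],"twist":[0,0,0]},{"xyz":[0,0,1.5],"twist":[0,0,0]},{"xyz":[0,0,1.5],"twist":[0,0,0]},{"xyz":[0,0,1.5],"twist":[0,0,0]},{"xyz":[0,0,1.5],"twist":[0,0,0]}]'
python3 -m jog '[{"xyz":[0,-1,1],"twist":[0,0,0]},{"xyz":[0,-1.5,1],"twist":[0,0,0]},{"xyz":[0,-1.5,1],"twist":[0,0,0]},{"xyz":[0,-1.5,1],"twist":[0,0,0]},{"xyz":[0,-1.5,0],"twist":[0,0,0]},{"xyz":[0,-1.5,0],"twist":[0,0,0]},{"xyz":[0,-1.5,0],"twist":[0,0,0]},{"xyz":[0,0,0],"twist":[0,0,0]},{"xyz":[0,0,0],"twist":[0,0,0]},{"xyz":[0,0,0],"twist":[0,0,0]}]'
python3 - <<'E'
from h import *
from cell import eyes
c=eyes.capture("scene");cv2.imwrite("pics/end.png",c["pixels"][:,:,::-1])
E
```

```text
time: 11.28
tool_pos: [506.7, -140.1, 160.1]
eef_rot: [[-0.291, 0.957, -0.001], [0.957, 0.291, 0.001], [0.001, -0.0, -1.0]]
contact_force: [-3.8, -0.8, 4.9]
width: 0.1
grip_force: 2.4
time: 12.12
tool_pos: [507.7, -140.7, 266.9]
eef_rot: [[-0.291, 0.957, 0.002], [0.957, 0.291, 0.0], [-0.0, 0.002, -1.0]]
contact_force: [-0.1, -0.3, -0.4]
width: 0.0
grip_force: 0.0
time: 12.95
tool_pos: [506.7, -240.6, 304.5]
eef_rot: [[-0.291, 0.957, -0.001], [0.957, 0.291, 0.001], [0.002, -0.001, -1.0]]
contact_force: [0.4, -0.2, 0.1]
width: 0.1
grip_force: 0.0
```

View pics/end.png

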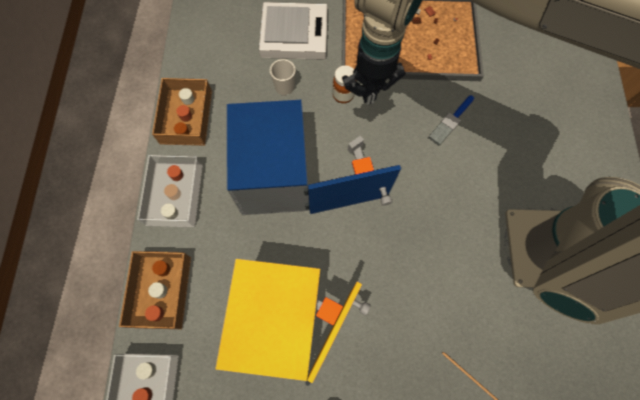

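The blue door stands at about 78°, running from (307,185) to (400,167), and its pad is up. The jar at (345,83) and the yellow door's edge at (360,284) have not moved, and the gripper is clear of everything. I'm handing in.

```bash
python3 -c "
from cell import ticket
print(ticket.job_done())"
```

```text
the job is handed in; nothing more can be done
None
```

The job is handed in: the blue door was left standing open at about 78° (read from the camera) with its catch released, and the yellow door and amber jar look unmoved; no verdict was returned.

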